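# Turn a wooden jar lid over in the flipper

### The job

Lay the large wooden lid with the knob, knob up, in the pocket of the open hinged metal plate and let go of it. Then take the plate by its bar and swing it all the way over, so that the lid drops knob-down into the wooden nest on the other side of the hinge. Leave the plate folded fully over, with the lid lying flat in the nest under it.

Things in the scene. Friction and masses are not known exactly. Their poses are not given: they have to be found in the camera images.
- lid_center (a point): Centre (half-way up) of the large wooden lid, 0.09 kg: disc 84 mm across, 12 thick, with a round knob on top 22 across, 34 tall; 46 tall in all. Starts flat on the table, knob up; z points out through the knob. Underside 23 mm below this point, knob top 23 above. Not it: a like lid only 56 mm across, a wooden disc without knob, a metal cap.
- pocket_seat (a point): Centre of the pocket floor, moves with the plate: bare metal, 118 mm square, 8 thick, 50 mm window. Four walls 12 mm high, one mid-side each, 51 mm from here, leave the lid 9 mm of play each way. x along the hinge, y away from the hinge to the bar, z out of the floor (up at the start). 70 mm from the hinge axis; 62 mm above the table at the start.
- bar_mid (a point): Middle of the plate's steel handle bar, 12 mm thick, parallel to the hinge and 178 mm from it, 4 mm below the pocket floor's plane: 58 mm above the table at the start, 66 folded over. 90 mm free between its struts; 43 mm gap to the plate. Pinched from above it turns between the fingers, so the hand can point down all through the swing. Axes as pocket_seat.
- hinge_mid (a point): Middle of the hinge axis on the wooden fixture (fixed to the table), 62 mm above the table. x along the hinge, y level towards the pocket's side at the start, z up; the nest lies on the -y side.
- nest_seat (a point): Centre of the nest's seat on the fixture, 70 mm from the hinge on the -y side, 44 mm above the table. Flat wooden seat 118 mm square with a 52 mm square well, 32 deep, where the knob hangs once the lid's disc lies on the seat. Four walls 14 mm high on its diagonals, 51 mm from the centre. Axes as hinge_mid.
- flipper (a joint): Swing of the flipper plate, rad: 0 open and flat, pocket up (start); 1.57 upright; 3.14 folded fully over the nest, stopped with its floor 18 mm above the seat. The hinge is damped: let go, the plate sinks softly to the side it leans to. About 2 N at the bar lifts it. The lid tips out into the nest a little past upright.
Not all that is in view belongs to the job. What is shaped like the part that bears lid_center but pink or purple is not meant.

How it is judged:
By the outcome, as a careful person would: the job done as asked, in the order asked, and still so for the second after the job is handed in, with the robot touching nothing.
It also fails if it takes over 53 s, if anything falls off the work surface, if the arm or the gripper's body presses on something with over 40 N, if the wrist force passes 120 N, or if a joint passes its speed limit or range.

### The arm

A 6-joint arm with a two-finger parallel gripper is mounted at the origin on the work surface. World frame = base frame: x ahead of the robot, y to its left, z up, the work surface at z = 0. Lengths are in m, angles in rad, forces in N, time in s.
With the tool pointing down it reaches from about 0.35 to 0.875 m from the base axis. Payload 15.5 kg.
Tool frame: the origin (TCP) lies at the very end of the fingers, on their centre line; the grasp point (between the pads) lies 19 mm behind it (manip.pinch_z is the distance from the TCP to the grasp point, in m); z points along the fingers, y is the direction in which the jaws open and shut (so a half turn about z gives the same grasp; the last joint's range is limited). The gripper opens to 85 mm and grips with 20 to 120 N. Pads are 22 mm wide; open, the fingers measure 114 mm over their backs; the gripper's body (76 mm by 85 mm) begins 54 mm behind the grasp point. The pads swing forward as they close: fully open they stand 13 mm farther back than shut.
Start: joints at [-1.399, 0.494, 1.345, -0, 1.302, -0.096], TCP at [0.165, -0.603, 0.231] pointing down, gripper open.
Joint ranges: [-2.91, 2.91], [-0.82, 2.16], [0.22, 2.67], [-1.22, 4.37], [0.12, 2.79], [-3.08, 3.08]. Speed limits (rad/s): [1.89, 1.89, 2.57, 3.01, 3.01, 3.01].

### API

Orientations are given as a rotation vector (axis times angle).
In Python, from bench import manip, eyes, ticket gives the robot as it stands.
- The arm moves only by the tool arm_command, never from a script. Its arguments are lists of equal length, an entry for each row: "claw": the closure, from 0 (fully open) to 1 (shut); "xyz": the shift along the world's x, y, z in cm, a list of three; "twist": the turn, a rotation vector about the world's x, y, z in rad, a list of three. A call has 1 to 20 rows; each row is the pose to reach, as a shift and turn from the pose measured when the call began; what a row does not reach only later rows make up. A row lasts 1/10 s, in which the tool goes at most 50 mm and 8.59 degrees, less where a joint would pass 70% of its speed; a pose out of reach is approached as far as the arm can. A call with a gripper value outside its range is refused whole. The fingers move at their own pace and stop on an object; "squeeze" is the grip in N (left out, the last holds). Time passes only in rows, so rows that repeat a pose let the fingers close. It gives the time, the measured TCP pose, the force and the opening at its end, in the units of the state.
- manip.state(): the state, without advancing time (a new reading comes with each control period).
- eyes.get_image(name): name is "scene" or "top"; returns a dict with "frame" (400x640x3 uint8, red, green, blue), "fx", "fy", "cx", "cy" (pixels), "extrinsics" (4x4, takes a point from world to camera coordinates). Camera axes: x right, y down, z forward; pixel columns grow to the right and rows downward; lengths in m; the calibration is good to about 2 mm. A picture is of the moment at which its call begins. There is no depth.
- ticket.hand_in(): hands the job in, once; it reports no verdict.
The state is a dict: "time": time; "q": joint angles; "joint_vel": joint speeds; "joint_efforts": joint torques, N m; "tcp_pos": TCP position; "tool_rot": TCP orientation; "wrist_force": force on the tool from outside, world axes, zero at the start; "torque": the same for the moment, N m; "width": opening from 0.0 (shut) to 1.0 (fully open).
Only numpy, scipy, OpenCV 4.12 (cv2) and the standard library are available. Lean on these libraries where they do the work, as an engineer would, in place of code of your own. Each camera call takes 0.05 s, during which the arm holds its last target.

## Working session

There is one attempt and no reset: what is moved stays moved. The work goes in short steps, Python scripts to look and compute and a tool call to move; the robot and the scene stay as the last step left them, time stands still between calls to the robot, and variables do not carry over. Pictures are saved under pics/ and viewed, and the job is handed in when it is done.

Besides the shell and the picture viewer there is one more tool, called after "Call:" by a JSON object that holds its "method" and its "body". arm_command: Moves the arm, as the interface text tells. Its arguments: {"type":"object","properties":{"claw":{"type":"array"},"xyz":{"type":"array"},"twist":{"type":"array"},"squeeze":{"type":"number"}},"required":["claw","xyz","twist"]}

```bash
ls; mkdir -p pics
python3 - <<'E'
from bench import manip, eyes, ticket
import cv2
for n in("scene","top"):
    d=eyes.get_image(n); cv2.imwrite(f"pics/{n}0.png",d["frame"][:,:,::-1]); print(n,d["fx"],d["fy"],d["cx"],d["cy"]);print(d["extrinsics"])
print(manip.state())
E
```

```text
pics
scene 398.8913583649822 398.8913583649822 317.3012720400974 199.03986141766077
[[ 0.84242575  0.53876984  0.00677625 -0.38605866]
 [ 0.3354587  -0.51460197 -0.78908318 -0.05656173]
 [-0.42164715  0.66701714 -0.61424898  1.24389247]
 [ 0.          0.          0.          1.        ]]
top 437.78438415604535 437.78438415604535 322.04561628757176 204.89840832379423
[[ 0.00518225 -0.99977239  0.02069569  0.03017862]
 [-0.98913788 -0.00816519 -0.14676371  0.40077629]
 [ 0.14689929 -0.01971032 -0.98895506  1.11463294]
 [ 0.          0.          0.          1.        ]]
{'time': 0.1, 'q': array([-1.39850159e+00,  4.94127136e-01,  1.34605899e+00, -1.68626389e-06,
        1.30250981e+00, -9.54584792e-02]), 'joint_vel': array([ 0.00011877, -0.00242951, -0.00133896,  0.00075659,  0.00158019,
       -0.00085872]), 'joint_efforts': array([ 1.45763272e-03, -8.83589602e+01, -3.84563506e+01, -2.10894891e-04,
        5.28844132e-03, -7.22426876e-06]), 'tcp_pos': array([ 0.16532546, -0.60240342,  0.23075955]), 'tool_rot': array([-3.11238874e+00, -4.19184094e-01,  6.90912095e-05]), 'wrist_force': array([0.29858985, 0.97166838, 0.45918663]), 'torque': array([-0.01783212, -0.02995867,  0.05208539]), 'width': 1.000850184930407}
```

View pics/scene0.png

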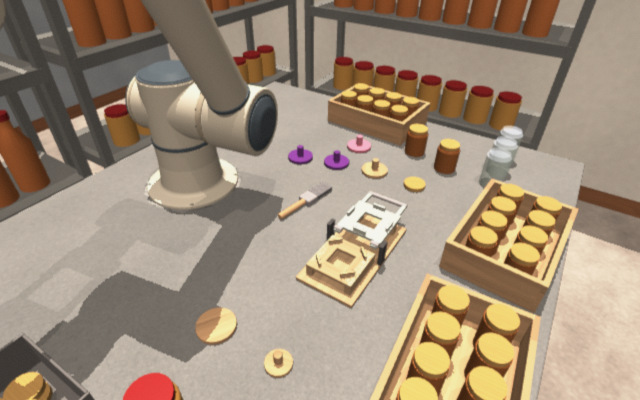

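View pics/top0.png

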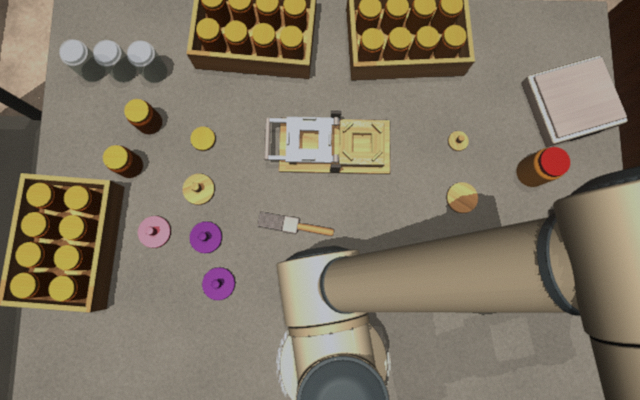

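Candidates in the top view: wooden lid with knob (198,188), small lid with knob (458,141), plain disc (462,197), metal/yellow cap (202,138), and pink/purple lids (153,231), (205,237), (218,283). The one at (198,188) fits: wooden, has a knob, about 32 px across. I'll confirm this in an enlarged crop and measure the fixture.

```bash
cat > h.py <<'E'
import numpy as np, cv2
from bench import manip, eyes
def cam(n):
    d=eyes.get_image(n); d["K"]=np.array([[d["fx"],0,d["cx"]],[0,d["fy"],d["cy"]],[0,0,1]]); return d
def plane(d,uv,z):
    E=np.array(d["extrinsics"]);R,t=E[:3,:3],E[:3,3];C=-R.T@t
    r=R.T@np.linalg.inv(d["K"])@np.array([uv[0],uv[1],1.]); return C+r*(z-C[2])/r[2]
def proj(d,p):
    E=np.array(d["extrinsics"]);c=E[:3,:3]@np.array(p)+E[:3,3];q=d["K"]@c;return q[:2]/q[2]
E
python3 - <<'E'
from h import *
d=cam("top");s=cam("scene")
f=d["frame"][:,:,::-1];g=s["frame"][:,:,::-1]
a=cv2.resize(f[155:220,160:240],None,fx=5,fy=5,interpolation=cv2.INTER_CUBIC)
b=cv2.resize(g[140:200,335:415],None,fx=5,fy=5,interpolation=cv2.INTER_CUBIC)
cv2.imwrite("pics/lid.png",np.vstack([a,b]))
cv2.imwrite("pics/fixt.png",cv2.resize(f[100:185,255:400],None,fx=5,fy=5,interpolation=cv2.INTER_CUBIC))
cv2.imwrite("pics/fixs.png",cv2.resize(g[180:310,290:420],None,fx=4.5,fy=4.5,interpolation=cv2.INTER_CUBIC))
hsv=cv2.cvtColor(np.ascontiguousarray(f),cv2.COLOR_BGR2HSV)
print(hsv[188,190],hsv[150,230],hsv[138,202])
m=cv2.inRange(hsv,(12,90,90),(32,255,255))
n,l,st,c=cv2.connectedComponentsWithStats(m)
for i in range(1,n):
    if 100<st[i,4]<6000: print(st[i],c[i],plane(d,c[i],.012)[:2])
E
```

```text
[ 23 110 187] [ 19  34 142] [ 25 148 188]
[ 187    0  129   66 4287] [257.02682529  30.50898064] [0.89704349 0.21783886]
[201   0  22   9 125] [210.96    2.616] [0.97964567 0.35016963]
[ 349    0  126   67 4408] [407.59505445  32.62545372] [ 0.89792071 -0.20703671]
[412   0  25  17 336] [424.29761905   6.85416667] [ 0.97787591 -0.25686784]
[124  99  25  25 474] [135.98734177 110.12658228] [0.65915984 0.53927608]
[ 332  121   57   41 1417] [360.48553282 140.51729005] [ 0.58083187 -0.07102298]
[190 126  25  25 473] [202.16913319 137.97674419] [0.58302295 0.35701985]
[300 131  18  17 235] [308.25957447 137.24255319] [0.5883922  0.07089677]
[448 131  20  20 288] [457.45833333 140.67361111] [ 0.58342412 -0.33628645]
[103 145  25  26 502] [114.78685259 156.96015936] [0.52794105 0.58661715]
[533 148  29  34 219] [541.66210046 167.30593607] [ 0.51126699 -0.56350746]
[279 160  55  13 453] [303.73068433 166.79690949] [0.50614794 0.08224619]
[339 163  51  11 273] [365.18681319 169.24908425] [ 0.50106282 -0.08308148]
[183 174  31  31 697] [198.09469154 188.31420373] [0.4448763  0.36152902]
[447 183  31  30 736] [461.99592391 197.5625    ] [ 0.42607761 -0.34213806]
[298 223  36  13 256] [315.57421875 229.00390625] [0.33888555 0.04921716]
```

View pics/lid.png

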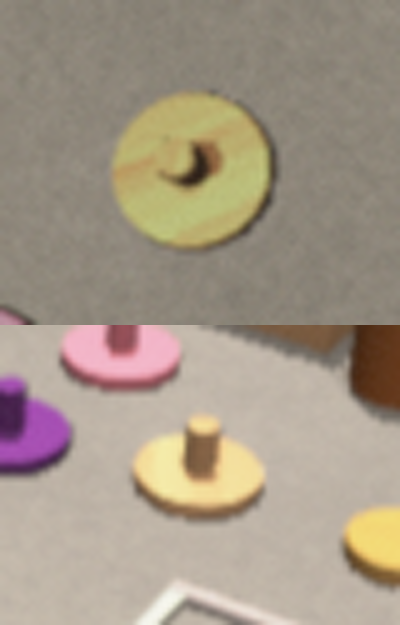

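View pics/fixt.png

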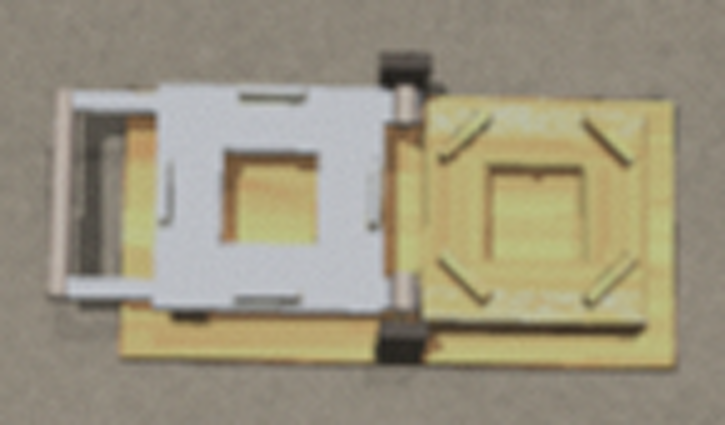

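View pics/fixs.png

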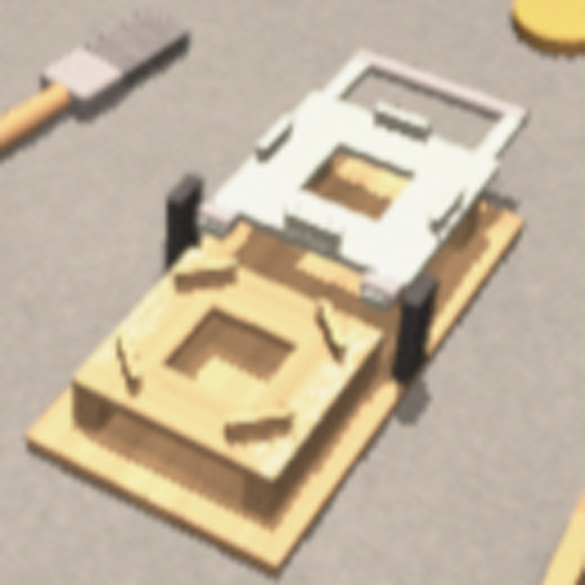

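The crop at top (198,188) shows a pale wooden disc with a knob, about 31 px or 82 mm across, so it is the large lid. In the fixture crops the silver plate's corners, window and bar are clear, with the bar end at the left (+y).

Run:
```python
from h import *
d=cam("top");s=cam("scene")
T=lambda u,v:((u+.5)/5-.5+255,(v+.5)/5-.5+100)
S=lambda u,v:((u+.5)/4.5-.5+290,(v+.5)/4.5-.5+180)
def show(n,c,pts,z,f):
    P=np.array([plane(c,f(*p),z)[:2] for p in pts]);print(n,P.round(4).tolist(),"mean",P.mean(0).round(4));return P
P=show("plate T",d,[(158,87),(389,88),(386,311),(155,308)],.062,T)
print("edges",[np.linalg.norm(P[i]-P[(i+1)%4]).round(4) for i in range(4)])
show("window T",d,[(222,151),(319,152),(318,245),(220,243)],.062,T)
B=show("bar T",d,[(62,90),(56,296)],.064,T); v=B[0]-B[1];print("len",np.linalg.norm(v),"yaw",np.arctan2(-v[1],v[0]))
show("nest well T",d,[(489,168),(583,168),(582,259),(489,259)],.044,T)
show("window S",s,[(338,145),(412,172),(380,219),(303,187)],.062,S)
show("bar S",s,[(362,54),(524,110)],.064,S)
show("well S",s,[(215,308),(297,347),(255,400),(165,362)],.044,S)
# lid: mask in both views
for n,c,roi,rng in(("T",d,(160,155,240,220),((12,60,90),(32,255,255))),("S",s,(350,140,400,185),((8,60,90),(30,255,255)))):
    f=np.ascontiguousarray(c["frame"][:,:,::-1]);x0,y0,x1,y1=roi
    m=cv2.inRange(cv2.cvtColor(f,cv2.COLOR_BGR2HSV),*rng)[y0:y1,x0:x1]
    ct=max(cv2.findContours(m,0,1)[0],key=cv2.contourArea)
    print(n,cv2.boundingRect(ct),cv2.fitEllipse(ct))
    if n=="T": 
        e=cv2.fitEllipse(cv2.convexHull(ct))[0];print(plane(c,(e[0]+x0,e[1]+y0),.010))
# knob top
print("knob T",plane(d,(160+177/5-.4,155+157/5-.4),.046))
print("knob S",plane(s,(335+204/5-.4,140+(424-325)/5-.4),.046))
```

```text
plate T [[0.6269, 0.1283], [0.6279, 0.0076], [0.5082, 0.009], [0.5085, 0.1278]] mean [0.5679 0.0682]
edges [np.float64(0.1207), np.float64(0.1197), np.float64(0.1189), np.float64(0.1184)]
window T [[0.5926, 0.0945], [0.5927, 0.044], [0.5428, 0.0442], [0.5433, 0.0949]] mean [0.5679 0.0694]
bar T [[0.6239, 0.1781], [0.5138, 0.1785]] mean [0.5689 0.1783]
len 0.1101432187474983 yaw 0.004292542418717813
nest well T [[0.5909, -0.0462], [0.5915, -0.0961], [0.5418, -0.095], [0.5413, -0.046]] mean [ 0.5664 -0.0708]
window S [[0.5476, 0.0876], [0.5937, 0.0891], [0.5961, 0.0435], [0.5481, 0.044]] mean [0.5713 0.0661]
bar S [[0.5208, 0.1712], [0.6256, 0.174]] mean [0.5732 0.1726]
well S [[0.5463, -0.049], [0.5964, -0.0504], [0.596, -0.0943], [0.5444, -0.0968]] mean [ 0.5708 -0.0726]
T (22, 18, 33, 32) ((37.85271072387695, 33.60026931762695), (30.715787887573242, 31.910621643066406), 53.55025100708008)
[0.44440419 0.36223419 0.01      ]
S (11, 18, 27, 21) ((24.33814811706543, 28.952810287475586), (19.068336486816406, 25.10012435913086), 96.39456176757812)
knob T [0.44457456 0.36067212 0.046     ]
knob S [0.44867866 0.35612617 0.046     ]
```

Call:
{"method": "arm_command", "body": {"claw": [0,0,0,0,0,0,0,0,0,0,0,0,0,0,0,0], "xyz": [[3,4,2],[6,7,4],[9.5,10.5,6],[13,14,7],[16.5,17.5,7],[20,21,7],[23,25,7],[25,30,7],[26.5,34.5,7],[28,39,7],[29.5,44,7],[30.5,49,7],[31,54,7],[31.5,59,7],[31.5,60,7],[31.5,60,7]], "twist": [[0,0,-0.05],[0,0,-0.1],[0,0,-0.15],[0,0,-0.2],[0,0,-0.267],[0,0,-0.267],[0,0,-0.267],[0,0,-0.267],[0,0,-0.267],[0,0,-0.267],[0,0,-0.267],[0,0,-0.267],[0,0,-0.267],[0,0,-0.267],[0,0,-0.267],[0,0,-0.267]], "squeeze": 40}}

```text
time: 1.9
tcp_pos: [0.4802, -0.0005, 0.3011]
tool_rot: [-3.141, -0.006, -0.0]
wrist_force: [1.9, 0.4, 0.6]
width: 1.002
```

Call:
{"method": "arm_command", "body": {"claw": [0,0,0,0,0,0,0,0,0,0,0,0,0], "xyz": [[-0.4,5,0],[-0.8,10,-1],[-1.3,14.5,-3],[-1.8,19,-5],[-2.2,23.5,-7],[-2.6,28,-9],[-3,32,-11],[-3.4,34.5,-14],[-3.4,36,-17],[-3.4,36,-20],[-3.4,36,-22],[-3.4,36,-22],[-3.4,36,-22]], "twist": [[0,0,0],[0,0,0],[0,0,0],[0,0,0],[0,0,0],[0,0,0],[0,0,0],[0,0,0],[0,0,0],[0,0,0],[0,0,0],[0,0,0],[0,0,0]]}}

```text
time: 3.2
tcp_pos: [0.4469, 0.3589, 0.0815]
tool_rot: [-3.141, -0.005, 0.0]
wrist_force: [-0.0, 0.4, 0.3]
width: 1.0
```

Run:
```python
from h import *
d=cam("top");s=cam("scene")
a=cv2.resize(d["frame"][150:230,150:250,::-1],None,fx=5,fy=5,interpolation=cv2.INTER_CUBIC)
b=cv2.resize(s["frame"][110:200,320:420,::-1],None,fx=5,fy=5,interpolation=cv2.INTER_CUBIC)
cv2.imwrite("pics/hov.png",cv2.resize(np.vstack([a,b]),None,fx=.7,fy=.7)); print(manip.state()["tcp_pos"],manip.state()["q"])
```

```text
[0.44731757 0.35946938 0.08244561] [5.72613894e-01 6.05409087e-01 1.62869485e+00 6.03260948e-04
 9.05100485e-01 2.13955499e+00]
```

View pics/hov.png

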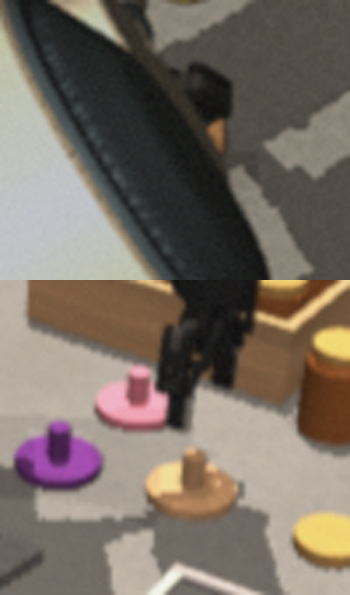

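The hover view shows both fingers straddling the knob, whose top is at crop (193,455), so I'll descend and grip.

Call:
{"method": "arm_command", "body": {"claw": [0,0,0,0,0,1,1,1,1,1,1,1,1], "xyz": [[0,0,-2.5],[0,0,-4.5],[0,0,-6.3],[0,0,-6.5],[0,0,-6.5],[0,0,-6.5],[0,0,-6.5],[0,0,-6.5],[0,0,-6.5],[0,0,-6.5],[0,0,-6.5],[0,0,-6.5],[0,0,-6.5]], "twist": [[0,0,0],[0,0,0],[0,0,0],[0,0,0],[0,0,0],[0,0,0],[0,0,0],[0,0,0],[0,0,0],[0,0,0],[0,0,0],[0,0,0],[0,0,0]]}}

```text
time: 4.6
tcp_pos: [0.4475, 0.3596, 0.0179]
tool_rot: [-3.14, -0.006, -0.003]
wrist_force: [-1.3, -0.5, 7.9]
width: 0.245
```

Call:
{"method": "arm_command", "body": {"claw": [1,1,1,1,1,1,1,1,1,1,1,1,1,1,1,1,1,1], "xyz": [[0,0,1],[0,0,4],[0,0,8],[0,0,12],[0,0,14],[1,-2,14],[2.5,-5,14],[4,-9,14],[5.5,-13,14],[7,-17,14],[8.5,-21,14],[10,-25,14],[11.5,-28,14],[12.1,-29.2,14],[12.1,-29.2,13],[12.1,-29.2,12],[12.1,-29.2,11.5],[12.1,-29.2,11.5]], "twist": [[0,0,0],[0,0,0],[0,0,0],[0,0,0],[0,0,0],[0,0,0],[0,0,0],[0,0,0],[0,0,0],[0,0,0],[0,0,0],[0,0,0],[0,0,0],[0,0,0],[0,0,0],[0,0,0],[0,0,0],[0,0,0]]}}

```text
time: 6.4
tcp_pos: [0.5673, 0.0686, 0.1318]
tool_rot: [-3.14, -0.008, 0.0]
wrist_force: [-0.5, -0.7, -1.3]
width: 0.244
```

Run:
```python
from h import *
d=cam("top");s=cam("scene")
a=cv2.resize(d["frame"][90:200,240:400,::-1],None,fx=4,fy=4,interpolation=cv2.INTER_CUBIC)
b=cv2.resize(s["frame"][130:280,290:450,::-1],None,fx=4,fy=4,interpolation=cv2.INTER_CUBIC)
cv2.imwrite("pics/pk_t.png",a);cv2.imwrite("pics/pk_s.png",b); print(manip.state())
```

```text
{'time': 6.5, 'q': array([0.01426007, 0.53340251, 1.59100892, 0.00229575, 1.01548563,
       1.57918677]), 'joint_vel': array([-0.00461639, -0.00548385, -0.00881865, -0.00218857,  0.00187016,
       -0.00086971]), 'joint_efforts': array([ 3.32948193e-02, -8.29096985e+01, -2.97082096e+01,  1.75069878e-02,
       -5.83128829e-02,  1.29296078e-02]), 'tcp_pos': array([0.56809861, 0.0683619 , 0.13280129]), 'tool_rot': array([-3.13961214e+00, -7.31679462e-03, -2.62690521e-03]), 'wrist_force': array([-0.4152263 , -0.0868594 , -0.11859815]), 'torque': array([-0.02629946,  0.03361987, -0.01483185]), 'width': 0.2440319809579441}
```

View pics/pk_t.png

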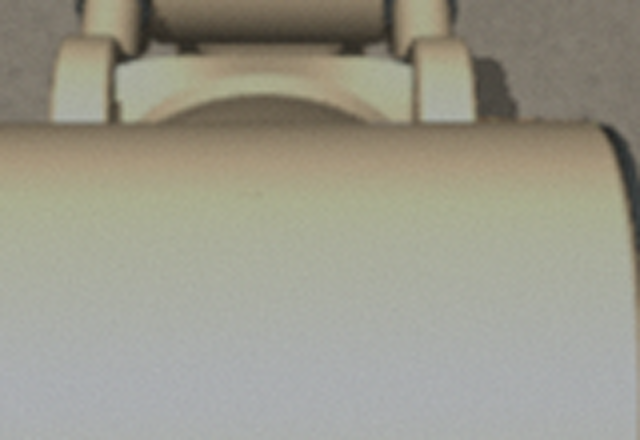

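View pics/pk_s.png

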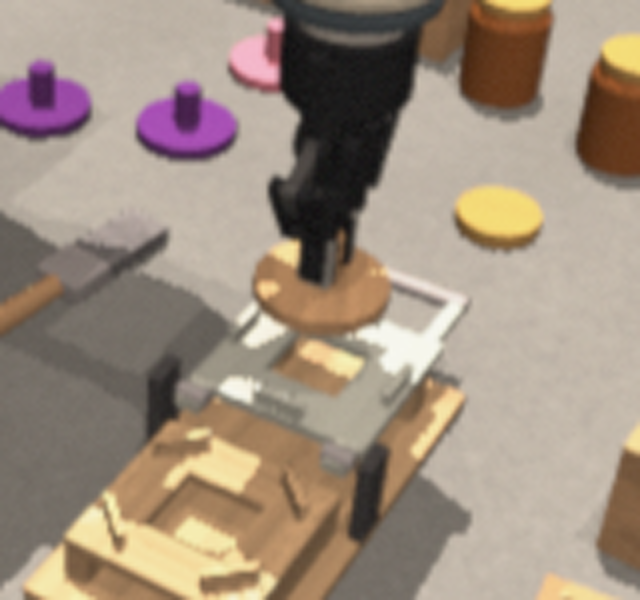

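The scene crop shows the lid hanging level above the plate, its disc centre near crop (322,281). I'll compare it with the pocket centre in the same camera.

Run:
```python
from h import *
s=cam("scene")
for v in(279,283): print(plane(s,(290+322/4-.4,130+v/4-.4),.127), [plane(s,(290+u/4-.4,130+v/4-.4),.127)[:2].round(4) for u in(253,390)])
S=lambda u,v:(u/4+290-.4,v/4+130-.4)
P=np.array([plane(s,S(*p),.062) for p in[(309,336),(365,360),(335,397),(271,371)]]);print(P.mean(0))
```

```text
[0.568354   0.06438075 0.127     ] [array([0.5332, 0.0415]), array([0.603, 0.087])]
[0.570131   0.06083752 0.127     ] [array([0.5351, 0.038 ]), array([0.6047, 0.0834])]
[0.57450361 0.0619697  0.062     ]
```

Call:
{"method": "arm_command", "body": {"claw": [1,1,1,1,1,1,0.5,0.5,0.5,0.5,0.5,0.5,0.5,0.5,0.5], "xyz": [[0.2,0,-1.5],[0.2,0,-3],[0.2,0,-4.2],[0.2,0,-4.8],[0.2,0,-5.2],[0.2,0,-5.2],[0.2,0,-5.2],[0.2,0,-5.2],[0.2,0,-5.2],[0.2,0,-4],[0.2,0,0],[0.2,0,4],[0.2,0,8],[0.2,0,10],[0.2,0,10]], "twist": [[0,0,0],[0,0,0],[0,0,0],[0,0,0],[0,0,0],[0,0,0],[0,0,0],[0,0,0],[0,0,0],[0,0,0],[0,0,0],[0,0,0],[0,0,0],[0,0,0],[0,0,0]]}}

```text
time: 8.05
tcp_pos: [0.5718, 0.0683, 0.2373]
tool_rot: [-3.139, -0.007, -0.013]
wrist_force: [0.0, 0.2, -0.7]
width: 0.504
```

Run:
```python
from h import *
s=cam("scene")
b=cv2.resize(s["frame"][130:280,290:450,::-1],None,fx=4,fy=4,interpolation=cv2.INTER_CUBIC)
cv2.imwrite("pics/pl_s.png",b); print(manip.state()["tcp_pos"])
```

```text
[0.57098119 0.06821766 0.23522289]
```

View pics/pl_s.png

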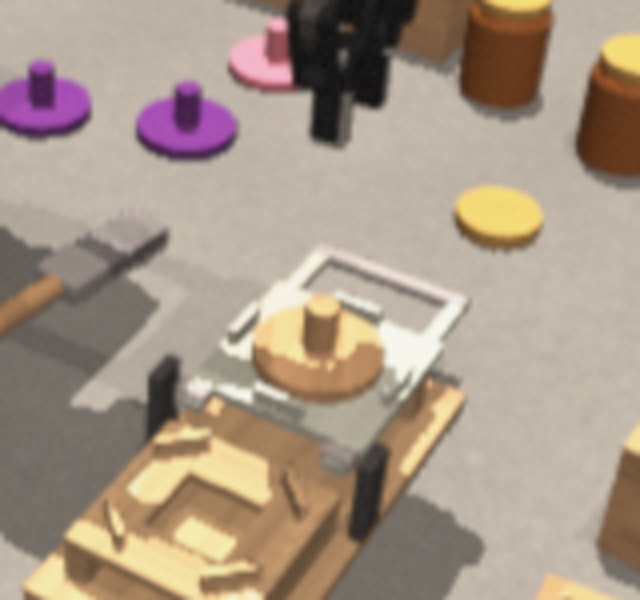

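The lid sits flat, knob up, between the pocket's four walls (disc centre at crop (318,350)). Next is the bar.

Call:
{"method": "arm_command", "body": {"claw": [0.5,0.5,0.5,0.5,0.5,0.5,0.5,0.5,0.5], "xyz": [[0,3,0],[0,7,0],[0,10.5,-1],[0,10.9,-5],[0,10.9,-9],[0,10.9,-12],[0,10.9,-13.5],[0,10.9,-13.5],[0,10.9,-13.5]], "twist": [[0,0,0],[0,0,0],[0,0,0],[0,0,0],[0,0,0],[0,0,0],[0,0,0],[0,0,0],[0,0,0]]}}

```text
time: 9.0
tcp_pos: [0.5708, 0.1771, 0.1002]
tool_rot: [-3.14, -0.007, -0.008]
wrist_force: [0.5, 0.1, 0.8]
width: 0.497
```

Run:
```python
from h import *
s=cam("scene")
b=cv2.resize(s["frame"][130:280,290:450,::-1],None,fx=4,fy=4,interpolation=cv2.INTER_CUBIC)
cv2.imwrite("pics/bar_s.png",b); print(manip.state()["tcp_pos"],manip.state()["tool_rot"])
```

```text
[0.57126526 0.17723067 0.10088883] [-3.13947015 -0.00691895 -0.00992213]
```

View pics/bar_s.png

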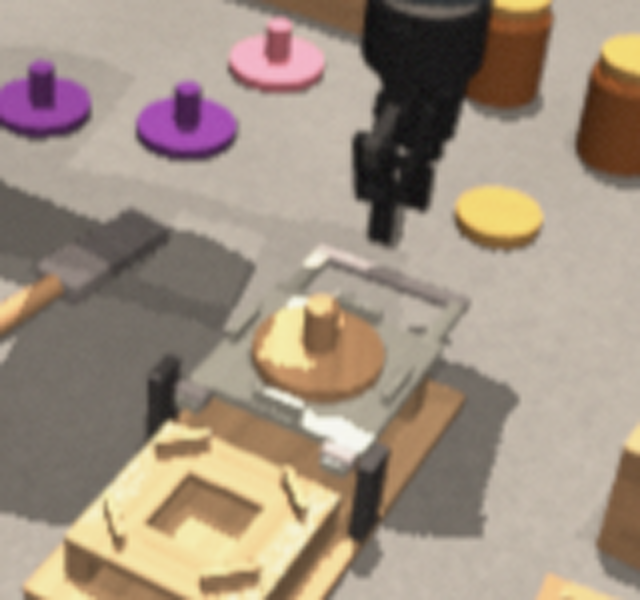

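The fingers stand above the middle of the bar (crop (397,275)), one on each side.

Call:
{"method": "arm_command", "body": {"claw": [0.5,0.5,0.5,0.5,0.5,1,1,1,1,1,1], "xyz": [[0,0,-2],[0,0,-4],[0,0,-5.5],[0,0,-6.1],[0,0,-6.1],[0,0,-6.1],[0,0,-6.1],[0,0,-6.1],[0,0,-6.1],[0,0,-6.1],[0,0,-6.1]], "twist": [[0,0,0],[0,0,0],[0,0,0],[0,0,0],[0,0,0],[0,0,0],[0,0,0],[0,0,0],[0,0,0],[0,0,0],[0,0,0]], "squeeze": 25}}

```text
time: 10.15
tcp_pos: [0.5719, 0.1764, 0.0409]
tool_rot: [-3.14, -0.007, -0.012]
wrist_force: [0.8, -10.6, 6.5]
width: 0.127
```

Run:
```python
import numpy as np
for t in range(3,61,3):
    a=np.radians(t);print(t,round(17.8*(np.cos(a)-1)+.4*np.sin(a),1),round(17.8*np.sin(a)+.4*(1-np.cos(a)),1))
```

```text
3 -0.0 0.9
6 -0.1 1.9
9 -0.2 2.8
12 -0.3 3.7
15 -0.5 4.6
18 -0.7 5.5
21 -1.0 6.4
24 -1.4 7.3
27 -1.8 8.1
30 -2.2 9.0
33 -2.7 9.8
36 -3.2 10.5
39 -3.7 11.3
42 -4.3 12.0
45 -4.9 12.7
48 -5.6 13.4
51 -6.3 14.0
54 -7.0 14.6
57 -7.8 15.1
60 -8.6 15.6
```

Call:
{"method": "arm_command", "body": {"claw": [1,1,1,1,1,1,1,1,1,1,1,1,1,1,1,1,1,1,1,1], "xyz": [[0,0,0.9],[0,-0.1,1.9],[0,-0.2,2.8],[0,-0.3,3.7],[0,-0.5,4.6],[0,-0.7,5.5],[0,-1,6.4],[0,-1.4,7.3],[0,-1.8,8.1],[0,-2.2,9],[0,-2.7,9.8],[0,-3.2,10.5],[0,-3.7,11.3],[0,-4.3,12],[0,-4.9,12.7],[0,-5.6,13.4],[0,-6.3,14],[0,-7,14.6],[0,-7.8,15.1],[0,-8.6,15.6]], "twist": [[0,0,0],[0,0,0],[0,0,0],[0,0,0],[0,0,0],[0,0,0],[0,0,0],[0,0,0],[0,0,0],[0,0,0],[0,0,0],[0,0,0],[0,0,0],[0,0,0],[0,0,0],[0,0,0],[0,0,0],[0,0,0],[0,0,0],[0,0,0]]}}

```text
time: 12.15
tcp_pos: [0.5718, 0.092, 0.1994]
tool_rot: [-3.137, -0.007, -0.015]
wrist_force: [-8.8, 16.9, 21.4]
width: 0.128
```

Run:
```python
from h import *
s=cam("scene")
b=cv2.resize(s["frame"][80:290,270:450,::-1],None,fx=2.8,fy=2.8,interpolation=cv2.INTER_CUBIC)
cv2.imwrite("pics/sw1.png",b); st=manip.state();print(st["tcp_pos"],st["wrist_force"],st["width"])
y0,z0=-.0015,.062
y,z=st["tcp_pos"][1]-y0,st["tcp_pos"][2]+.018-z0
print("r",np.hypot(y,z),"th",np.degrees(np.arctan2(z,y))+1.3)
```

```text
[0.57189778 0.0908249  0.20000367] [-12.52009563  16.23408334  26.57333608] 0.12752393789990832
r 0.18127612033739288 th 60.68243025516268
```

View pics/sw1.png

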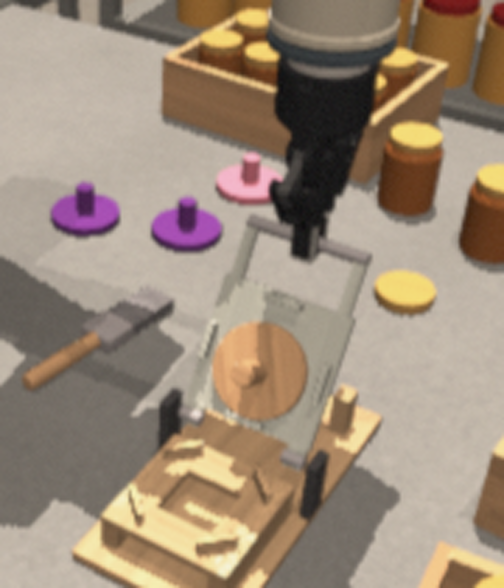

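The plate is at about 60° with the lid in its pocket and the bar pinched. I'll re-base on the measured pose to ease the radial force and take the next segment slower, because the lid tips there.

Run:
```python
import numpy as np
f=lambda t:np.array([17.8*np.cos(t)+.4*np.sin(t),17.8*np.sin(t)-.4*np.cos(t)])
for t in range(63,121,3):
    print(t,(f(np.radians(t))-f(np.radians(60))+[.1,.15]).round(1).tolist())
```

```text
63 [-0.7, 0.6]
66 [-1.5, 1.0]
69 [-2.4, 1.4]
72 [-3.3, 1.7]
75 [-4.2, 2.0]
78 [-5.1, 2.3]
81 [-6.0, 2.5]
84 [-6.9, 2.6]
87 [-7.8, 2.7]
90 [-8.7, 2.7]
93 [-9.7, 2.7]
96 [-10.6, 2.7]
99 [-11.5, 2.6]
102 [-12.5, 2.4]
105 [-13.4, 2.2]
108 [-14.3, 2.0]
111 [-15.2, 1.7]
114 [-16.0, 1.4]
117 [-16.9, 1.0]
120 [-17.7, 0.6]
```

Call:
{"method": "arm_command", "body": {"claw": [1,1,1,1,1,1,1,1,1,1], "xyz": [[0,-0.7,0.6],[0,-1.5,1.0],[0,-2.4,1.4],[0,-3.3,1.7],[0,-4.2,2.0],[0,-5.1,2.3],[0,-6.0,2.5],[0,-6.9,2.6],[0,-7.8,2.7],[0,-8.7,2.7]], "twist": [[0,0,0],[0,0,0],[0,0,0],[0,0,0],[0,0,0],[0,0,0],[0,0,0],[0,0,0],[0,0,0],[0,0,0]]}}

```text
time: 13.2
tcp_pos: [0.5715, 0.0032, 0.2278]
tool_rot: [-3.138, -0.007, -0.015]
wrist_force: [-8.4, 2.1, 10.0]
width: 0.125
```

Run:
```python
from h import *
s=cam("scene")
b=cv2.resize(s["frame"][80:290,270:450,::-1],None,fx=2.8,fy=2.8,interpolation=cv2.INTER_CUBIC)
cv2.imwrite("pics/sw2.png",b); st=manip.state();print(st["tcp_pos"],st["wrist_force"],st["width"])
f=lambda t:np.array([17.8*np.cos(t)+.4*np.sin(t),17.8*np.sin(t)-.4*np.cos(t)])
for t in range(91,150,3):
    print(t,(f(np.radians(t))-f(np.radians(88.5))).round(1).tolist())
```

```text
[0.57150249 0.0019898  0.2278057 ] [-9.11107911 -1.1617837   9.25366092] 0.12838345322192665
91 [-0.8, 0.0]
94 [-1.7, 0.0]
97 [-2.6, -0.1]
100 [-3.6, -0.2]
103 [-4.5, -0.3]
106 [-5.4, -0.6]
109 [-6.3, -0.8]
112 [-7.2, -1.1]
115 [-8.0, -1.5]
118 [-8.9, -1.9]
121 [-9.7, -2.3]
124 [-10.5, -2.8]
127 [-11.3, -3.3]
130 [-12.0, -3.9]
133 [-12.7, -4.5]
136 [-13.4, -5.1]
139 [-14.0, -5.8]
142 [-14.6, -6.5]
145 [-15.2, -7.2]
148 [-15.7, -8.0]
```

View pics/sw2.png

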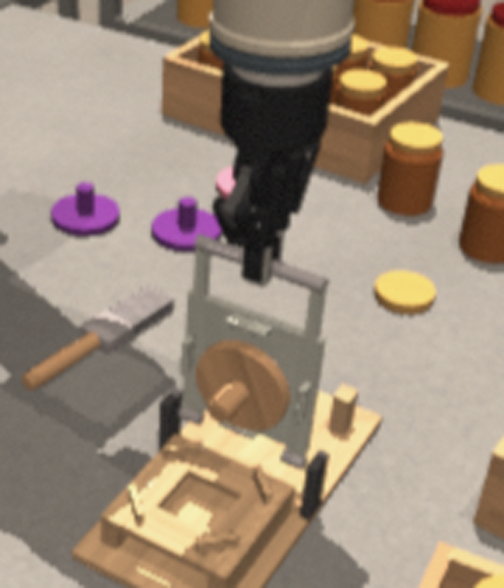

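The plate is upright and the lid stands on the hinge-side wall, centred sideways. I'll continue past upright.

Call:
{"method": "arm_command", "body": {"claw": [1,1,1,1,1,1,1,1,1,1,1,1], "xyz": [[0,-0.8,0],[0,-1.7,0],[0,-2.6,-0.1],[0,-3.6,-0.2],[0,-4.5,-0.3],[0,-5.4,-0.6],[0,-6.3,-0.8],[0,-7.2,-1.1],[0,-8.0,-1.5],[0,-8.9,-1.9],[0,-8.9,-1.9],[0,-8.9,-1.9]], "twist": [[0,0,0],[0,0,0],[0,0,0],[0,0,0],[0,0,0],[0,0,0],[0,0,0],[0,0,0],[0,0,0],[0,0,0],[0,0,0],[0,0,0]]}}

```text
time: 14.45
tcp_pos: [0.571, -0.0872, 0.2084]
tool_rot: [-3.138, -0.005, -0.013]
wrist_force: [-5.3, 1.8, -3.5]
width: 0.124
```

Run:
```python
from h import *
s=cam("scene")
b=cv2.resize(s["frame"][80:290,270:450,::-1],None,fx=2.8,fy=2.8,interpolation=cv2.INTER_CUBIC)
cv2.imwrite("pics/sw3.png",b); st=manip.state();print(st["tcp_pos"],st["wrist_force"],st["width"])
```

```text
[ 0.57099396 -0.08705524  0.20851272] [-5.44908627  1.64336698 -5.29574684] 0.12552233925052744
```

View pics/sw3.png

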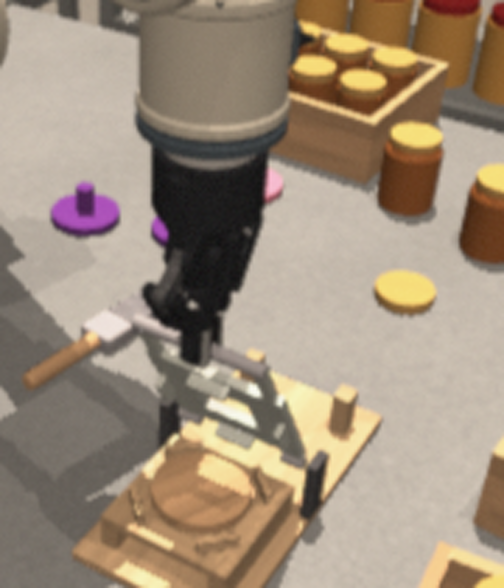

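The lid has dropped into the nest and lies flat, disc side up, between the nest walls (crop (203,487)). Now I'll fold the plate the rest of the way.

Run:
```python
import numpy as np
f=lambda t:np.array([17.8*np.cos(t)+.4*np.sin(t),17.8*np.sin(t)-.4*np.cos(t)])
for t in list(range(121,180,3))+[180]:
    print(t,(f(np.radians(t))-f(np.radians(118))).round(1).tolist())
```

```text
121 [-0.8, -0.4]
124 [-1.6, -0.9]
127 [-2.4, -1.4]
130 [-3.1, -2.0]
133 [-3.8, -2.6]
136 [-4.5, -3.3]
139 [-5.2, -3.9]
142 [-5.8, -4.6]
145 [-6.3, -5.4]
148 [-6.9, -6.1]
151 [-7.4, -6.9]
154 [-7.8, -7.7]
157 [-8.2, -8.6]
160 [-8.6, -9.4]
163 [-8.9, -10.3]
166 [-9.2, -11.2]
169 [-9.4, -12.1]
172 [-9.6, -13.0]
175 [-9.7, -14.0]
178 [-9.8, -14.9]
180 [-9.8, -15.5]
```

Call:
{"method": "arm_command", "body": {"claw": [1,1,1,1,1,1,1,1,1,1,1,1,1,1,1,1,1,1], "xyz": [[0,-0.8,-0.4],[0,-1.6,-0.9],[0,-2.4,-1.4],[0,-3.1,-2.0],[0,-3.8,-2.6],[0,-4.5,-3.3],[0,-5.2,-3.9],[0,-5.8,-4.6],[0,-6.3,-5.4],[0,-6.9,-6.1],[0,-7.4,-6.9],[0,-7.8,-7.7],[0,-8.2,-8.6],[0,-8.6,-9.4],[0,-8.9,-10.3],[0,-9.2,-11.2],[0,-9.4,-12.1],[0,-9.5,-12.8]], "twist": [[0,0,0],[0,0,0],[0,0,0],[0,0,0],[0,0,0],[0,0,0],[0,0,0],[0,0,0],[0,0,0],[0,0,0],[0,0,0],[0,0,0],[0,0,0],[0,0,0],[0,0,0],[0,0,0],[0,0,0],[0,0,0]]}}

```text
time: 16.3
tcp_pos: [0.57, -0.1789, 0.0793]
tool_rot: [-3.133, -0.006, -0.009]
wrist_force: [-1.9, 27.5, -4.6]
width: 0.124
```

Run:
```python
from h import *
s=cam("scene")
b=cv2.resize(s["frame"][110:320,250:430,::-1],None,fx=2.8,fy=2.8,interpolation=cv2.INTER_CUBIC)
cv2.imwrite("pics/sw4.png",b); st=manip.state();print(st["tcp_pos"],st["wrist_force"],st["width"])
```

```text
[ 0.57002243 -0.17895011  0.07849711] [ 0.85012881 25.80482997 -6.36774737] 0.12511851384284342
```

View pics/sw4.png

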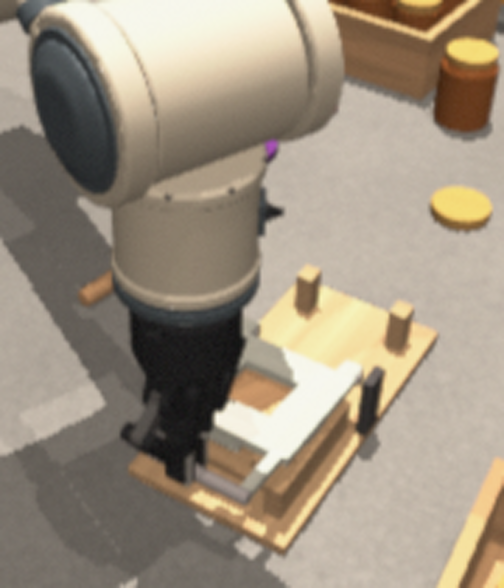

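Nearly folded. The bar is pulling 26 N towards the hinge, so I'll ease +y by 2 mm while lowering the rest.

Call:
{"method": "arm_command", "body": {"claw": [1,1,1,1,1,1], "xyz": [[0,0.2,-0.6],[0,0.2,-1.2],[0,0.2,-1.8],[0,0.2,-2.3],[0,0.2,-2.6],[0,0.2,-2.6]], "twist": [[0,0,0],[0,0,0],[0,0,0],[0,0,0],[0,0,0],[0,0,0]]}}

```text
time: 16.95
tcp_pos: [0.573, -0.1796, 0.0552]
tool_rot: [-3.138, -0.006, -0.019]
wrist_force: [-4.9, -11.8, 25.0]
width: 0.124
```

The tool met 25 N upward at TCP z 0.055, which is consistent with the end stop. I'll release and lift clear.

Call:
{"method": "arm_command", "body": {"claw": [0.5,0.5,0.5,0.5,0.5,0.5,0.5,0.5,0.5,0.5,0.5,0.5,0.5,0.5], "xyz": [[0,0,0],[0,0,0],[0,0,0],[0,0,0.5],[0,0,3],[0,0,7],[0,0,11],[0,-4,14],[0,-8,16],[-4,-11,18],[-8,-14,18],[-11,-18,18],[-13,-22,18],[-13,-22,18]], "twist": [[0,0,0],[0,0,0],[0,0,0],[0,0,0],[0,0,0],[0,0,0],[0,0,0],[0,0,0],[0,0,0],[0,0,0],[0,0,0],[0,0,0],[0,0,0],[0,0,0]]}}

```text
time: 18.35
tcp_pos: [0.4403, -0.4041, 0.2355]
tool_rot: [-3.14, 0.001, -0.019]
wrist_force: [0.1, 1.3, -0.5]
width: 0.499
```

Run:
```python
from h import *
s=cam("scene");d=cam("top")
cv2.imwrite("pics/fin_s.png",cv2.resize(s["frame"][160:320,250:430,::-1],None,fx=3.3,fy=3.3,interpolation=cv2.INTER_CUBIC))
cv2.imwrite("pics/fin_t.png",cv2.resize(d["frame"][90:190,250:420,::-1],None,fx=4,fy=4,interpolation=cv2.INTER_CUBIC))
st=manip.state();print(st["tcp_pos"],st["wrist_force"],st["width"],st["time"])
```

```text
[ 0.44234558 -0.4003302   0.23522361] [ 0.7346714   0.22937532 -0.17525953] 0.5029334656994142 18.45
```

View pics/fin_s.png

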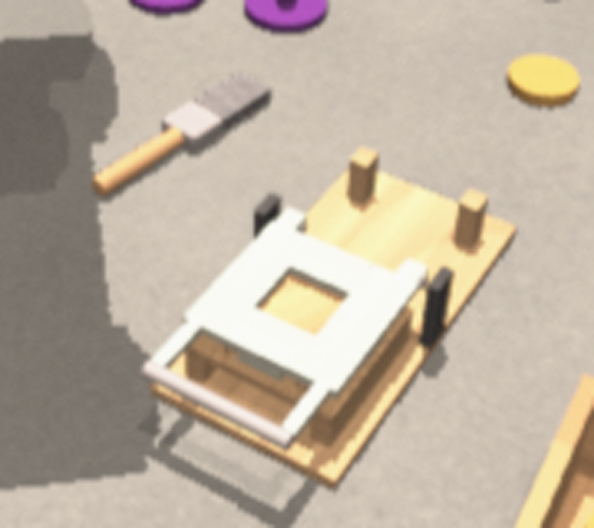

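View pics/fin_t.png

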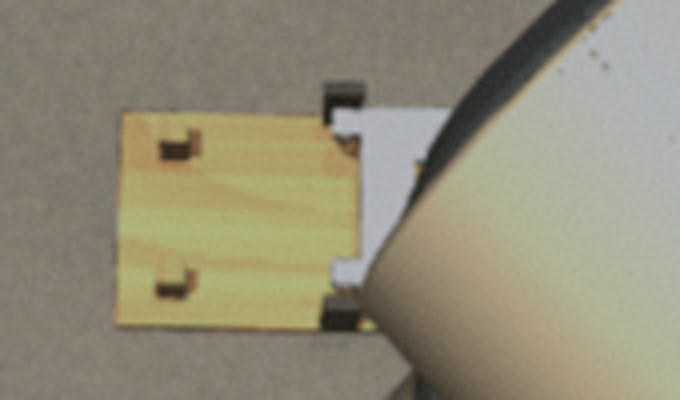

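The scene crop shows the plate folded over the nest, with the lid's wood filling its window at (305,300). I'll check numerically that the plate is fully closed.

Run:
```python
from h import *
s=cam("scene")
S=lambda u,v:((u+.5)/3.3-.5+250,(v+.5)/3.3-.5+160)
for z in(.072,.082): print(z,[plane(s,S(*p),z)[:2].round(4).tolist() for p in[(149,368),(287,437)]])
P=np.array([plane(s,S(*p),.070) for p in[(293,268),(348,293),(318,334),(257,306)]]);print(P.round(4).tolist(),P.mean(0))
P=np.array([plane(s,S(*p),.070) for p in[(293,228),(395,270),(333,388),(187,318)]]);print(P.round(4).tolist())
```

```text
0.072 [[0.518, -0.1842], [0.6222, -0.184]]
0.082 [[0.5234, -0.1914], [0.626, -0.1911]]
[[0.5487, -0.0503, 0.07], [0.5934, -0.051, 0.07], [0.5949, -0.0962, 0.07], [0.5468, -0.0962, 0.07]] [ 0.570988   -0.07342736  0.07      ]
[[0.5274, -0.0137, 0.07], [0.6106, -0.0125, 0.07], [0.6263, -0.1322, 0.07], [0.5128, -0.1319, 0.07]]
```

```bash
python3 -c "
from bench import ticket; print(ticket.hand_in())"
```

```text
the job is handed in; nothing more can be done
None
```

The job is done and handed in at about 18.5 s of the 53 s allowed. The lid is in the nest with the plate folded over it; handing in gave no verdict.

**What I did:** I gripped the large wooden lid by its knob, set it knob up in the pocket and let go. I then pinched the bar from above and swung the plate over. The lid tipped into the nest by about 118°. I folded the plate on until it met resistance (25 N), then released the bar and moved clear.

**Last checks:**
- **Plate:** In the scene view it is flat over the nest. The window centre measured 0.073 m past the base's centre line, against about 0.072 expected. The bar measured 0.184 m, against about 0.18 expected. Both fit a fully folded plate.
- **Lid:** At about 118° the picture showed it lying flat in the nest, disc side up. Its wood now shows through the plate's window. I could not see the knob in the well or the lid's edge once the plate was closed.
- **Robot:** It was clear of the fixture, with wrist force near zero.

**What disagreed:**
- The two cameras differed by about 4 mm, so I averaged them.
- The bar shifted about 6 mm between the pads.
- The highest wrist force I read during the swing was about 33 N, well under the 120 N limit.
- The top view of the closed plate was mostly hidden by the arm, so the final measurements rest on the scene camera alone.

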